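# Clear the seal-check shelf of the ready-meal line

### The job

Clear the four film-lidded meal packs off the wire shelf: the black pack with the yellow dot is the seal-check sample and goes into the nest of the seal tester, square between the corner locators, with the toggle clamp (open it first if it is in the way) closed fully down on it; the other black pack goes into the red crate and both white packs go next to each other into the green crate. Set every pack flat on the floor of its place, none on top of another, without tipping or dropping any, and leave the sanitiser bottle where it stands.

Things in the scene. Friction and masses are not known exactly. Their poses are not given: they have to be found in the camera images.
- sample: black meal pack with a red band and a round yellow dot on its lid, 80 (its x) x 56 (y) x 36 mm high, about 120 g. Origin: centre of its underside. Its rim (top 8 mm) is the widest part, the walls below stand 4 mm further in: grip the rim across the 56 mm. All four packs start upright on a wire shelf whose top is 30 mm above the bench, two rows of two about 110 mm apart, slightly turned.
- black_pack: the other black meal pack, with a red band and no dot, 80 (its x) x 56 (y) x 36 mm high; rim, weight and origin as the sample's.
- white_pack_1: white meal pack, cream lid with a green band, 80 (its x) x 56 (y) x 42 mm high; rim, weight and origin as the sample's.
- white_pack_2: second white meal pack, the same as the first.
- red_crate: red open crate fixed to the bench, 200 (its x) x 130 (its y) x 55 mm high (a rim stands out 4 mm more), walls and floor 4 mm thick; origin at the centre of its underside. Two packs lie end to end along its length, long sides along its x, for example 44 mm either side of the middle.
- green_crate: green open crate fixed to the bench, 200 (its x) x 130 (its y) x 55 mm high (a rim stands out 4 mm more), walls and floor 4 mm thick; origin at the centre of its underside. Two packs lie end to end along its length, long sides along its x, for example 44 mm either side of the middle.
- tester: seal tester fixed to the bench. Origin: middle of the nest, on the underside of its 12 mm aluminium plate (pack underside at z = 12 mm; pack's long side along the tester's x, either way round). Four blue corner locators 10 mm high leave 92 x 68 mm; the long sides are free for fingers between them. White gauge housing at x = 64 to 114 mm, 42 mm high. Clamp on the -x side, in the plane y = 0.
- clamp (a joint): clamp handle's angle q: 0 clamped (handle upright, arm level, pad on the 36 mm pack's lid), 0.95 rad fully open, at its stop. Starts anywhere between, stays where left. Opens to the tester's -x, under 10 N. The linked arm rises 1.74 q; fully open it is upright, 170 mm above the bench, clear of the nest (x below -50 mm); partly open it overhangs it.
- clamp_grip (a point): point on the axis of the handle's red round grip (18 mm diameter), 85 mm from the handle's pivot; the grip ends 24 mm beyond it. The pivot lies at x = -112, y = 0, z = 45 mm in the tester's frame, so this point is at x = -112 - 85 sin q, z = 45 + 85 cos q mm. The arm's pivot is at x = -85, z = 66 mm.
- sanitiser: bystander: clear bottle with blue cap, 60 mm diameter, 160 mm high, standing; origin at the centre of its underside.

How it is judged:
By the outcome, as a careful person would: the job done as asked, in the order asked, and still so for the second after the job is handed in, with the robot touching nothing.
It also fails if it takes over 128 s, if anything falls off the work surface, if the arm or the gripper's body presses on something with over 40 N, if the wrist force passes 120 N, or if a joint passes its speed limit or range.

### The arm

A 6-joint arm with a two-finger parallel gripper is mounted at the origin on the work surface. World frame = base frame: x ahead of the robot, y to its left, z up, the work surface at z = 0. Lengths are in m, angles in rad, forces in N, time in s.
With the tool pointing down it reaches from about 0.425 to 0.95 m from the base axis. Payload 3.5 kg.
Tool frame: the origin (TCP) lies between the finger pads; the fingertips stand 22 mm ahead of it and the grasp point (between the pads) lies 3 mm ahead of it (ctrl.nose_length is the z of the fingertips in the tool frame, in m); z points along the fingers, y is the line along which they close (so a half turn about z gives the same grasp; the last joint's range is limited). The gripper opens to 85 mm and grips with 20 to 120 N. Pads are 22 mm wide; open, the fingers measure 114 mm over their backs; the gripper's body (76 mm by 85 mm) begins 54 mm behind the grasp point. The pads swing forward as they close: fully open they stand 13 mm farther back than shut.
Start: joints at [1.101, 0.286, 1.577, -0, 1.279, -0.15], TCP at [0.212, 0.641, 0.253] pointing down, gripper open.
Joint ranges: [-2.77, 2.77], [-0.9, 2.22], [0.21, 2.48], [-1.53, 4.67], [0.24, 2.81], [-2.84, 2.84]. Speed limits (rad/s): [2.79, 2.79, 3.14, 3.14, 3.14, 3.14].

### API

Orientations are given as a unit quaternion [x, y, z, w].
In Python, from plant import ctrl gives the robot as it stands. The module is installed in compiled form; this text tells all that it offers.
- The arm moves only by the tool send_rows, never from a script. Its argument "rows" is text: rows parted by semicolons, each of 7 numbers parted by spaces: the turn, a rotation vector about the tool's x, y, z in degrees, then the shift along the tool's x, y, z in mm, then the opening, from -1 (shut) to 1 (fully open). A call has 1 to 8 rows; each row is the pose to reach, as a shift and turn from the pose commanded when the call began, along the tool's axes at that moment; what a row does not reach only later rows make up. A row lasts 1/8 s, in which the tool goes at most 62.5 mm and 10.7 degrees, less where a joint would pass 70% of its speed; a pose out of reach is approached as far as the arm can. A call with a gripper value outside its range is refused whole. The fingers move at their own pace and stop on an object; "grip_force" is the grip in N (left out, the last holds). Time passes only in rows, so rows that repeat a pose let the fingers close. It gives the time, the measured TCP pose, the force, the opening and the grip force at its end, in the units of the state.
- ctrl.get_state(): the state, without advancing time (a new reading comes with each control period).
- ctrl.read_camera(name): name is "side" or "top"; returns a dict with "color" (400x640x3 uint8, red, green, blue), "fx", "fy", "cx", "cy" (pixels), "extrinsics" (4x4, takes a point from world to camera coordinates). Camera axes: x right, y down, z forward; pixel columns grow to the right and rows downward; lengths in m; the calibration is good to about 2 mm. A picture is of the moment at which its call begins. There is no depth.
- ctrl.sign_off(): hands the job in; it is judged then, once.
Trained networks look in a picture, given as the dict that the camera call returned (one of the last four; its "shot" number tells which), for a name from the list of things; names that differ only in an ending like _2 or _b are one class to them, and where a whole thing is asked for, a point or a joint stands for the part that bears it (a point fixed in the world has none). Each returns a list of dicts, best first, with "p" (0 to 1); they miss things now and then, are a little off and sometimes report something else, mostly with a low value. They report only what shows in the picture. A call takes as long as a camera call.
- ctrl.look_for(picture, target): "position" ([x, y, z] in m, in the coordinates of the camera as it stood for that picture, good to about 4 mm: the middle of the surface that is visible of it).
The state is a dict: "time": time; "qpos": joint angles; "dq": joint speeds; "joint_efforts": joint torques, N m; "eef_pos": TCP position; "tcp_rot": TCP orientation; "contact_force": force on the tool from outside, world axes, zero at the start; "wrist_torque": the same for the moment, N m; "opening": opening from 0.0 (shut) to 1.0 (fully open); "finger_force": force on a finger pad.
Only numpy, scipy, OpenCV 4.12 (cv2) and the standard library are available. Lean on these libraries where they do the work, as an engineer would, in place of code of your own. Each camera call takes 0.05 s, during which the arm holds its last target. There are 200 camera calls.

## Working session

There is one attempt and no reset: what is moved stays moved. The work goes in short steps, Python scripts to look and compute and a tool call to move; the robot and the scene stay as the last step left them, time stands still between calls to the robot, and variables do not carry over. Pictures are saved under pics/ and viewed, at most 14 in all, crops included, and the job is handed in when it is done.

Besides the shell and the picture viewer there is one more tool, called as name(argument=value, ...), one argument or row to a line, values as JSON. send_rows: Moves the arm, as the interface text tells. Its arguments: {"type":"object","properties":{"rows":{"type":"string"},"grip_force":{"type":"number"}},"required":["rows"]}

```bash
mkdir -p pics; cat > h.py <<'E'
import numpy as np, cv2
from plant import ctrl
def snap(n,save=None):
    p=ctrl.read_camera(n)
    if save: cv2.imwrite('pics/'+save,cv2.cvtColor(p['color'],cv2.COLOR_RGB2BGR))
    return p
def c2w(p,x):
    return (np.linalg.inv(p['extrinsics'])@np.r_[x,1])[:3]
def w2p(p,x):
    c=(p['extrinsics']@np.r_[x,1])[:3]; return np.array([p['fx']*c[0]/c[2]+p['cx'],p['fy']*c[1]/c[2]+p['cy']])
def ray(p,uv):
    E=np.linalg.inv(p['extrinsics']); d=E[:3,:3]@np.array([(uv[0]-p['cx'])/p['fx'],(uv[1]-p['cy'])/p['fy'],1]); return E[:3,3],d
def at_z(p,uv,z):
    o,d=ray(p,uv); return o+d*(z-o[2])/d[2]
E
python3 - <<'E'
from h import *
s=ctrl.get_state(); print(s)
for n in('top','side'):
    p=snap(n,n+'0.png'); print(n,p['fx'],p['cx'],p['cy'],np.linalg.inv(p['extrinsics']).round(3).tolist())
    for t in ['sample','black_pack','white_pack_1','red_crate','green_crate','tester','clamp','clamp_grip','sanitiser']:
        for r in ctrl.look_for(p,t)[:4]:
            w=c2w(p,r['position']); print(t,round(r['p'],2),w.round(3),w2p(p,w).round(0))
E
```

```text
{'time': 0.0, 'qpos': array([ 1.10100851e+00,  2.87177090e-01,  1.57818544e+00,  1.21389637e-05,
        1.27856896e+00, -1.49989198e-01]), 'dq': array([-0.00125864,  0.00138948, -0.00067912, -0.00015478,  0.00103817,
        0.00032329]), 'joint_efforts': array([-1.39627227e-04, -4.05987096e+01, -2.92625356e+01, -6.29195529e-05,
        5.82048131e-03, -8.69891380e-06]), 'eef_pos': array([0.21189034, 0.64024644, 0.25193491]), 'tcp_rot': array([ 1.59220426e-01,  9.87242366e-01, -1.11194488e-03, -3.62150547e-04]), 'contact_force': array([0.03067446, 0.98044897, 1.15557086]), 'wrist_torque': array([ 0.01589325,  0.00885236, -0.03630033]), 'finger_force': 0.0, 'opening': 1.0019360174797551}
top 453.09273767056607 326.123480308293 198.9917632212452 [[-0.015, -0.988, 0.154, 0.341], [-1.0, 0.014, -0.004, 0.035], [0.002, -0.154, -0.988, 1.259], [0.0, 0.0, 0.0, 1.0]]
sample 0.79 [0.497 0.096 0.066] [301. 210.]
black_pack 0.97 [0.6   0.099 0.07 ] [300. 172.]
black_pack 0.57 [ 0.5   -0.018  0.075] [344. 208.]
black_pack 0.51 [ 0.571 -0.361  0.004] [465. 185.]
white_pack_1 0.94 [ 0.606 -0.02   
[... 368 characters left out ...]
49829627005 319.50527506351693 200.17068498567278 [[-0.971, -0.174, 0.165, 0.379], [-0.239, 0.749, -0.619, 0.666], [-0.015, -0.64, -0.768, 0.911], [0.0, 0.0, 0.0, 1.0]]
sample 0.65 [0.495 0.099 0.064] [334. 239.]
black_pack 0.89 [0.6   0.105 0.066] [293. 233.]
white_pack_1 0.81 [ 0.493 -0.007  0.07 ] [343. 206.]
white_pack_1 0.76 [ 0.598 -0.01   0.072] [305. 197.]
red_crate 0.76 [ 0.564 -0.186  0.017] [332. 168.]
green_crate 0.84 [ 0.567 -0.379  0.023] [344. 127.]
tester 0.72 [0.535 0.287 0.006] [299. 314.]
clamp 0.76 [0.439 0.282 0.113] [341. 301.]
clamp_grip 0.71 [0.44  0.284 0.114] [340. 301.]
sanitiser 0.64 [0.604 0.444 0.105] [241. 359.]
sanitiser 0.59 [ 0.567 -0.38   0.023] [344. 126.]
```

```bash
ls pics
```

```text
side0.png
top0.png
```

```bash
python3 - <<'E'
import cv2
a=cv2.imread('pics/top0.png')[120:280,140:540]; cv2.imwrite('pics/top0c.png',cv2.resize(a,(800,320),interpolation=cv2.INTER_CUBIC)[:,:])
a=cv2.imread('pics/top0.png')[140:270,150:380]; cv2.imwrite('pics/top0d.png',cv2.resize(a,None,fx=3.4,fy=3.4,interpolation=cv2.INTER_CUBIC))
a=cv2.imread('pics/side0.png')[180:390,200:420]; cv2.imwrite('pics/side0d.png',cv2.resize(a,None,fx=2.8,fy=2.8,interpolation=cv2.INTER_CUBIC))
E
```

```text
(no output)
```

View pics/top0c.png

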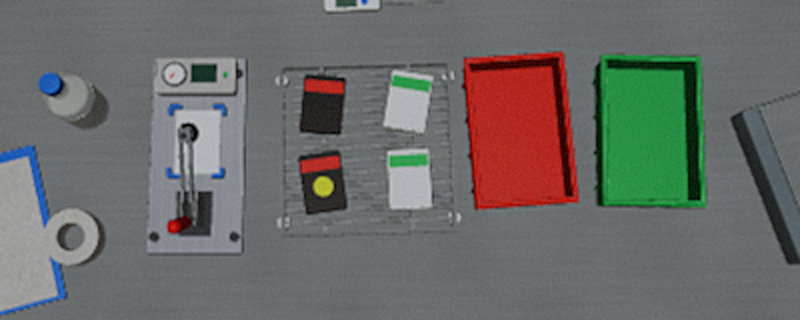

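View pics/top0d.png

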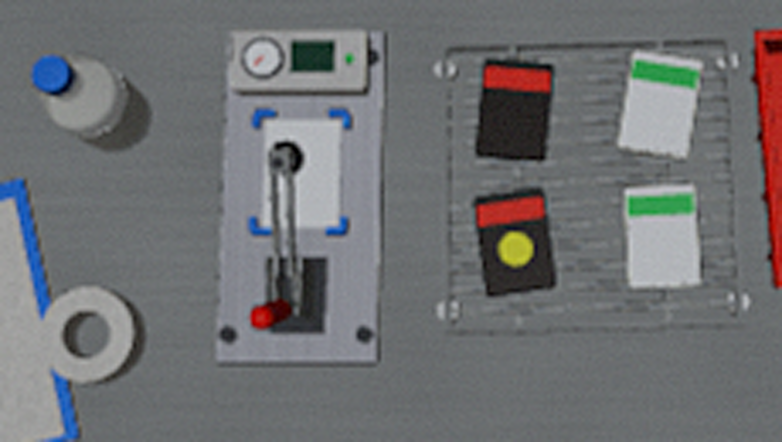

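View pics/side0d.png

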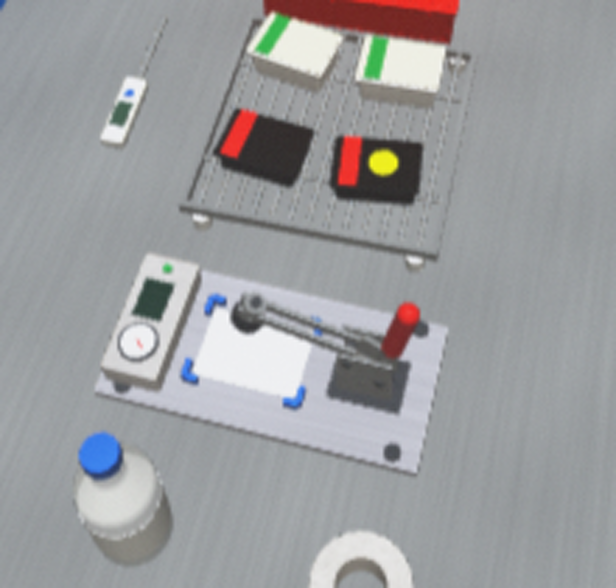

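The top view shows the tester on the left, with the clamp half open and its red grip at about pixel (231,231). The shelf has the sample at (301,210), the black pack at (300,172) and the whites at (344,169) and (346,208). The red crate is at (400,184), the green crate at (465,185) and the bottle at (176,169). The network positions agree with this. Next I'll refine the poses by fitting silhouettes in both views.

```bash
cat > fit.py <<'E'
from h import *
from scipy.optimize import minimize
S=4
def box(L,W,z0,z1): return [(a*L/2,b*W/2,z) for a in(-1,1) for b in(-1,1) for z in(z0,z1)]
def pack(h): return np.array(box(.080,.056,h-.008,h)+box(.072,.048,0,h-.008))
crate=np.array(box(.208,.138,.050,.055)+box(.2,.13,0,.05))
def mask(p,kind,uv,r):
    c=cv2.cvtColor(p['color'],cv2.COLOR_RGB2HSV).astype(int); H,Sa,V=c[...,0],c[...,1],c[...,2]
    red=((H<8)|(H>172))&(Sa>130); gr=(H>45)&(H<80)&(Sa>110)
    m={'black':(V<58)|red|((Sa>120)&(H>20)&(H<35)),'white':(V>135)|gr,'red':red,'green':gr}[kind]
    roi=np.zeros(m.shape,np.uint8); cv2.circle(roi,tuple(int(v) for v in uv),r,1,-1)
    m=(m&(roi>0)).astype(np.uint8)
    m=cv2.morphologyEx(m,cv2.MORPH_OPEN,np.ones((3,3)))
    n,l,st,_=cv2.connectedComponentsWithStats(m); m=(l==1+st[1:,4].argmax()).astype(np.uint8)
    cs,_=cv2.findContours(m,cv2.RETR_EXTERNAL,cv2.CHAIN_APPROX_NONE); m=cv2.fillPoly(m,cs,1)
    return cv2.resize(m,None,fx=S,fy=S,interpolation=cv2.INTER_NEAREST)
def pts(p,M,v):
    x,y,z,a=v;c,s=np.cos(a),np.sin(a)
    return np.array([w2p(p,(x+c*q[0]-s*q[1],y+s*q[0]+c*q[1],z+q[2])) for q in M])
def fit(pics,M,kind,v0,r,zfree):
    ms=[mask(p,kind,w2p(p,v0[:3]),rr) for p,rr in zip(pics,r)]
    def cost(u,det=False):
        v=np.r_[u[:2],u[2] if zfree else v0[2],u[-1]]; o=[]
        for p,m in zip(pics,ms):
            h=cv2.convexHull(((pts(p,M,v)+.5)*S*16).astype(np.float32)).astype(np.int32)
            im=np.zeros_like(m); cv2.fillConvexPoly(im,h,1,shift=4)
            o.append(1-(im&m).sum()/(im|m).sum())
        return o if det else sum(o)
    u0=np.array(v0 if zfree else [v0[0],v0[1],v0[3]])
    best=None
    for da in(-.1,0,.1):
        st=u0.copy(); st[-1]+=da; d=np.full(len(st),.008); d[-1]=.08
        sim=np.vstack([st]+[st+np.eye(len(st))[i]*d for i in range(len(st))])
        rr=minimize(cost,st,method='Nelder-Mead',options=dict(initial_simplex=sim,maxiter=150))
        if best is None or rr.fun<best.fun: best=rr
    return best.x,cost(best.x,True)
E
python3 - <<'E'
from fit import *
P=[snap('top'),snap('side')]
for n,h,k,v0 in [('sample',.036,'black',(.497,.096,.03,.05)),('black',.036,'black',(.6,.1,.03,0)),('whiteN',.042,'white',(.497,-.016,.03,0)),('whiteF',.042,'white',(.603,-.016,.03,0)),]:
    for zf in(1,0):
      u,c=fit(P,pack(h),k,v0,(26,32),zf); print(n,zf,(u*1000).round(1),np.round(c,3),'deg',np.degrees(u[-1]).round(1))
for n,k,v0 in[('red','red',(.57,-.18,0,0)),('green','green',(.57,-.37,0,0))]:
    for w in(P,P[:1]):
      u,c=fit(w,crate,k,v0,(58,90),0); print(n,(u*1000).round(1),np.round(c,3),'deg',np.degrees(u[-1]).round(1))
# tester
for p in P:
    c=cv2.cvtColor(p['color'],cv2.COLOR_RGB2HSV).astype(int); m=((c[...,0]>100)&(c[...,0]<125)&(c[...,1]>120)).astype(np.uint8)
    uv=w2p(p,(.54,.275,.02)); n,l,st,ce=cv2.connectedComponentsWithStats(m)
    for i in range(1,n):
        w=at_z(p,ce[i],.020)
        if abs(w[0]-.54)<.09 and abs(w[1]-.275)<.08: print('loc',st[i,4],ce[i].round(1),w.round(4))
    m=(((c[...,0]<8)|(c[...,0]>172))&(c[...,1]>130)).astype(np.uint8)
    ys,xs=np.nonzero(m); d=np.hypot(xs-w2p(p,(.44,.276,.115))[0],ys-w2p(p,(.44,.276,.115))[1])<25
    xs,ys=xs[d],ys[d]; C=np.cov(xs,ys); w_,V=np.linalg.eigh(C); ce=np.array([xs.mean(),ys.mean()]); a=V[:,1]; t=(np.c_[xs,ys]-ce)@a
    print('grip',ce.round(1),a.round(2),t.min().round(1),t.max().round(1),'ray',[q.round(4).tolist() for q in ray(p,ce)])
E
```

```text
sample 1 [496.6  97.6  27.5 109.6] [0.107 0.338] deg 6.3
sample 0 [496.5  97.6 121.1] [0.111 0.338] deg 6.9
black 1 [ 603.6   96.7   28.7 -106. ] [0.108 0.299] deg -6.1
black 0 [602.8  96.8 -97.4] [0.107 0.299] deg -5.6
whiteN 1 [499.3 -17.8  29.2  15.1] [0.047 0.684] deg 0.9
whiteN 0 [499.  -17.7  25.5] [0.047 0.684] deg 1.5
whiteF 1 [ 615.9  -21.   -13.5 -184.9] [0.056 0.697] deg -10.6
whiteF 0 [ 604.3  -18.5 -182.2] [0.088 0.678] deg -10.4
red [ 565.8 -171.3   56.3] [0.03  0.063] deg 3.2
red [ 566.5 -170.5   55.6] [0.026] deg 3.2
green [ 563.5 -350.3  -42.1] [0.036 0.29 ] deg -2.4
green [ 564.  -349.6  -44.7] [0.036] deg -2.6
loc 20 [226.2 173.7] [0.6093 0.3074 0.02  ]
loc 20 [250.2 173.8] [0.6081 0.2404 0.02  ]
loc 21 [225.3 206.6] [0.5167 0.308  0.02  ]
loc 18 [249.2 206.7] [0.5155 0.2422 0.02  ]
grip [229.  231.8] [-0.92  0.39] -6.2 5.9 ray [[0.3406, 0.0346, 1.259], [0.0858, 0.2113, -0.9996]]
loc 23 [275.7 287.6] [0.6073 0.2406 0.02  ]
loc 2 [313.5 298. ] [0.5111 0.2459 0.02  ]
loc 25 [266.7 312.3] [0.6082 0.3062 0.02  ]
loc 28 [305.  321.9] [0.5153 0.3079 0.02  ]
grip [342.9 296.9] [-0.45  0.89] -9.3 10.4 ray [[0.3789, 0.6658, 0.9108], [0.0671, -0.4541, -0.9216]]
```

```bash
python3 - <<'E'
from fit import *
import fit
P=[snap('top'),snap('side')]
g=[(231.5,229.5),]
# V/S samples in side view
p=P[1]; c=cv2.cvtColor(p['color'],cv2.COLOR_RGB2HSV)
for w in[(.497,.097,.066),(.6,.097,.066),(.499,-.018,.072),(.604,-.018,.072),(.55,.04,.03),(.55,.04,.0)]:
    u,v=w2p(p,w).astype(int); print(w,c[v-2:v+3,u-2:u+3,2].mean(),c[v-2:v+3,u-2:u+3,1].mean())
def tri(a,b):
    (o1,d1),(o2,d2)=ray(P[0],a),ray(P[1],b); A=np.c_[d1,-d2]; s=np.linalg.lstsq(A,o2-o1,rcond=None)[0]; x,y=o1+s[0]*d1,o2+s[1]*d2; return ((x+y)/2).round(4),np.linalg.norm(x-y).round(4)
print('grip c',tri((229,231.8),(342.9,296.9)))
for s0 in(-1,1):
  print(tri(np.array((229,231.8))+6*s0*np.array([-.92,.39]),np.array((342.9,296.9))-9.8*s0*np.array([-.45,.89])))
H=cv2.cvtColor(p['color'],cv2.COLOR_RGB2HSV).astype(int)
def mk(p_,kind,uv,r):
    if p_ is not p: return old(p_,kind,uv,r)
    m=(H[...,2]<65)|((H[...,1]>120)) if kind=='black' else (H[...,2]>150)|(H[...,1]>110)
    roi=np.zeros(m.shape,np.uint8); cv2.circle(roi,tuple(int(v) for v in uv),r,1,-1)
    m=cv2.morphologyEx((m&(roi>0)).astype(np.uint8),cv2.MORPH_OPEN,np.ones((3,3)))
    n,l,st,_=cv2.connectedComponentsWithStats(m); m=(l==1+st[1:,4].argmax()).astype(np.uint8)
    cs,_=cv2.findContours(m,cv2.RETR_EXTERNAL,cv2.CHAIN_APPROX_NONE); print(m.sum(),end=' ')
    return cv2.resize(cv2.fillPoly(m,cs,1),None,fx=4,fy=4,interpolation=cv2.INTER_NEAREST)
old=fit.mask; fit.mask=mk
for n,h,k,v0 in [('sample',.036,'black',(.497,.096,.03,.05)),('black',.036,'black',(.603,.097,.03,-.05)),('whiteN',.042,'white',(.499,-.018,.03,0)),('whiteF',.042,'white',(.604,-.018,.03,-.15)),]:
    # lid only fit: flat silhouettes
    u,cc=fit.fit(P,pack(h),k,v0,(26,27),1); print(n,(u*1000).round(1),np.round(cc,3),np.degrees(u[-1]).round(1))
E
```

```text
(0.497, 0.097, 0.066) 200.52 198.28
(0.6, 0.097, 0.066) 50.84 22.12
(0.499, -0.018, 0.072) 238.28 11.08
(0.604, -0.018, 0.072) 238.36 10.8
(0.55, 0.04, 0.03) 157.2 5.28
(0.55, 0.04, 0.0) 133.08 8.68
grip c (array([0.4375, 0.2757, 0.119 ]), np.float64(0.0019))
(array([0.4473, 0.2724, 0.066 ]), np.float64(0.0032))
(array([0.4285, 0.2787, 0.1672]), np.float64(0.0006))
605 sample [496.4  97.1  28.5 136.5] [0.113 0.23 ] 7.8
582 black [ 603.2   96.7   28.2 -100.9] [0.114 0.257] -5.8
878 whiteN [493.9 -15.6  66.1  30.8] [0.087 0.212] 1.8
854 whiteF [ 596.3  -17.1   64.2 -174.8] [0.135 0.232] -10.0
```

```bash
cat > pl.py <<'E'
import numpy as np
# pose: x,y,z in mm, t deg (tool y yaw - 90)
def call(c,wps,step=50):
    """wps: (x,y,z,t,open,rows or None); prints rows relative to c; returns the last pose after rounding"""
    rows=[];p=np.array(c,float);t=np.radians(c[3])
    for *w,o,n in wps:
        w=np.array(w,float); d=np.linalg.norm((w-p)[:3]); n=n or max(1,int(np.ceil(max(d/step,abs(w[3]-p[3])/9))))
        for k in range(1,n+1):
            q=p+(w-p)*k/n; dx,dy,dz,dt=q-c
            rows.append((-dt,-(dx*np.cos(t)+dy*np.sin(t)),-dx*np.sin(t)+dy*np.cos(t),-dz,o))
        p=w
    f=lambda v:'%g'%(round(v*2)/2+0.)
    for i in range(0,len(rows),8): print('; '.join(f"0 0 {f(r[0])} {f(r[1])} {f(r[2])} {f(r[3])} {r[4]:g}" for r in rows[i:i+8]),'' if len(rows)<=8 else '<TOO LONG>')
    return p
E
python3 - <<'E'
from pl import *
c=(212,641,253,-18.3)
c=call(c,[(435,276,220,-1,1,8)])
c=call(c,[(435,276,132,-1,1,3),(435,276,132,-1,-1,5)])
arc=lambda q:(562+(-112-85*np.sin(q)),276,45+85*np.cos(q)+3,-1)
c=call(c,[(*arc(q),-1,1) for q in np.linspace(.18,.96,9)[1:]])
from h import *
p=snap('top')
for uv in [(438.5,148.5),(493,147),(441,223),(493,223)]: print('green',at_z(p,uv,.055).round(3))
for uv in [(372.5,149.5),(421,147),(378,223),(429,220.5)]: print('red',at_z(p,uv,.055).round(3))
E
```

```text
0 0 -2 -41 -34.5 4 1; 0 0 -4.5 -81.5 -69 8 1; 0 0 -6.5 -122.5 -103.5 12.5 1; 0 0 -8.5 -163 -138.5 16.5 1; 0 0 -11 -204 -173 20.5 1; 0 0 -13 -244.5 -207.5 25 1; 0 0 -15 -285.5 -242 29 1; 0 0 -17.5 -326.5 -276.5 33 1 
0 0 0 0 0 29.5 1; 0 0 0 0 0 58.5 1; 0 0 0 0 0 88 1; 0 0 0 0 0 88 -1; 0 0 0 0 0 88 -1; 0 0 0 0 0 88 -1; 0 0 0 0 0 88 -1; 0 0 0 0 0 88 -1 
0 0 0 8.5 0 2.5 -1; 0 0 0 16 -0.5 5 -1; 0 0 0 23.5 -0.5 8.5 -1; 0 0 0 31 -0.5 12.5 -1; 0 0 0 37.5 -0.5 17 -1; 0 0 0 44 -1 22.5 -1; 0 0 0 49.5 -1 28.5 -1; 0 0 0 54.5 -1 35.5 -1 
green [ 0.664 -0.28   0.055]
green [ 0.666 -0.43   0.055]
green [ 0.459 -0.276  0.055]
green [ 0.457 -0.415  0.055]
red [ 0.664 -0.099  0.055]
red [ 0.669 -0.232  0.055]
red [ 0.462 -0.108  0.055]
red [ 0.466 -0.244  0.055]
```

send_rows(
  rows="0 0 -2 -41 -34.5 4 1; 0 0 -4.5 -81.5 -69 8 1; 0 0 -6.5 -122.5 -103.5 12.5 1; 0 0 -8.5 -163 -138.5 16.5 1; 0 0 -11 -204 -173 20.5 1; 0 0 -13 -244.5 -207.5 25 1; 0 0 -15 -285.5 -242 29 1; 0 0 -17.5 -326.5 -276.5 33 1",
)

```text
time: 2.25
eef_pos: [0.436, 0.2741, 0.2206]
tcp_rot: [0.006, 1.0, 0.0, 0.001]
contact_force: [0.8, 0.2, 0.9]
opening: 1.003
finger_force: 0.0
```

send_rows(
  rows="0 0 0 0 0 0 1; 0 0 0 0 0 0 1",
  grip_force=30,
)

```text
time: 2.5
eef_pos: [0.4351, 0.2758, 0.2205]
tcp_rot: [0.008, 1.0, 0.0, -0.0]
contact_force: [0.8, 0.8, 0.1]
opening: 1.003
finger_force: 0.0
```

Tracking is accurate. I'll go down and grip the handle.

send_rows(
  rows="0 0 0 0 0 29.5 1; 0 0 0 0 0 58.5 1; 0 0 0 0 0 88 1; 0 0 0 0 0 88 -1; 0 0 0 0 0 88 -1; 0 0 0 0 0 88 -1; 0 0 0 0 0 88 -1; 0 0 0 0 0 88 -1",
  grip_force=30,
)

```text
time: 3.5
eef_pos: [0.436, 0.2767, 0.134]
tcp_rot: [0.007, 1.0, 0.001, 0.001]
contact_force: [-1.1, 3.2, 3.3]
opening: 0.203
finger_force: 30.2
```

```bash
python3 - <<'E'
from h import *
s=ctrl.get_state(); print(s['opening'],s['finger_force'],s['contact_force'].round(1))
p=snap('side'); a=p['color'][230:350,250:400]; cv2.imwrite('pics/g1.png',cv2.cvtColor(cv2.resize(a,None,fx=4,fy=4),cv2.COLOR_RGB2BGR))
E
```

```text
0.20337999448573943 30.213458240032196 [-1.1  3.2  3.3]
```

View pics/g1.png

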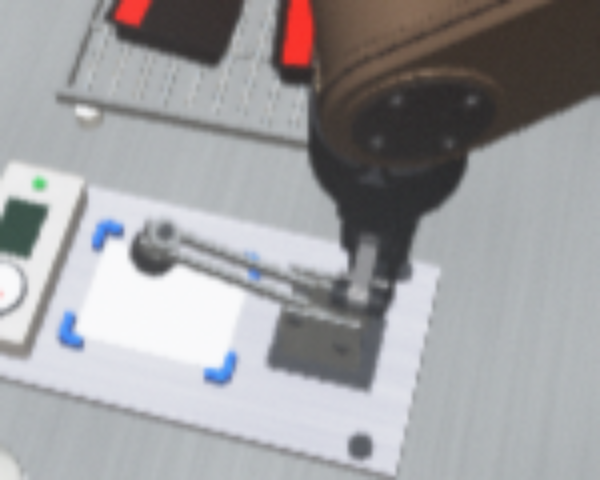

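The fingers hold the handle at about (365,290) in the crop, and an opening of 0.203 × 85 = 17 mm matches the 18 mm grip. Now I'll open the clamp.

send_rows(
  rows="0 0 0 8.5 0 2.5 -1; 0 0 0 16 -0.5 5 -1; 0 0 0 23.5 -0.5 8.5 -1; 0 0 0 31 -0.5 12.5 -1; 0 0 0 37.5 -0.5 17 -1; 0 0 0 44 -1 22.5 -1; 0 0 0 49.5 -1 28.5 -1; 0 0 0 54.5 -1 35.5 -1",
)

```text
time: 4.55
eef_pos: [0.383, 0.2774, 0.0998]
tcp_rot: [0.008, 1.0, 0.003, 0.003]
contact_force: [-1.4, 6.7, 9.0]
opening: 0.2
finger_force: 31.3
```

send_rows(
  rows="0 0 0 0 0 0 -1; 0 0 0 0 0 0 -1",
)

```text
time: 4.8
eef_pos: [0.382, 0.2774, 0.0985]
tcp_rot: [0.008, 1.0, 0.003, 0.002]
contact_force: [-1.5, 8.6, 5.4]
opening: 0.2
finger_force: 31.0
```

send_rows(
  rows="0 0 0 2 0 3 -1; 0 0 0 2 0 3 -1; 0 0 0 0 0 0 1; 0 0 0 0 0 0 1; 0 0 0 0 0 0 1; 0 0 0 0 0 -50 1; 0 0 0 0 0 -100 1; 0 0 0 0 0 -130 1",
)

```text
time: 5.8
eef_pos: [0.3813, 0.2754, 0.2292]
tcp_rot: [0.007, 1.0, 0.0, 0.001]
contact_force: [-0.3, -0.5, -0.4]
opening: 1.003
finger_force: 0.0
```

```bash
python3 - <<'E'
from h import *
from pl import *
p=snap('side'); a=p['color'][200:350,230:430]; cv2.imwrite('pics/g2.png',cv2.cvtColor(cv2.resize(a,None,fx=4,fy=4),cv2.COLOR_RGB2BGR))
c=(380.5,276,226,-1)
c=call(c,[(497,97,150,7,1,6)])
c=call(c,[(497,97,64,7,1,3),(497,97,64,7,-1,5)])
c=call(c,[(497,97,84,7,-1,2),(497,97,170,7,-1,3)])
c=call(c,[(567,275,170,-1,-1,6),(567,275,170,-1,-1,2)])
E
```

```text
0 0 -1.5 -20 -29.5 12.5 1; 0 0 -2.5 -40 -59 25.5 1; 0 0 -4 -60 -88.5 38 1; 0 0 -5.5 -79.5 -118 50.5 1; 0 0 -6.5 -99.5 -147.5 63.5 1; 0 0 -8 -119.5 -177 76 1 
0 0 0 0 0 28.5 1; 0 0 0 0 0 57.5 1; 0 0 0 0 0 86 1; 0 0 0 0 0 86 -1; 0 0 0 0 0 86 -1; 0 0 0 0 0 86 -1; 0 0 0 0 0 86 -1; 0 0 0 0 0 86 -1 
0 0 0 0 0 -10 -1; 0 0 0 0 0 -20 -1; 0 0 0 0 0 -48.5 -1; 0 0 0 0 0 -77.5 -1; 0 0 0 0 0 -106 -1 
0 0 1.5 -15 28 0 -1; 0 0 2.5 -30.5 56 0 -1; 0 0 4 -45.5 84 0 -1; 0 0 5.5 -61 112 0 -1; 0 0 6.5 -76 140 0 -1; 0 0 8 -91 168 0 -1; 0 0 8 -91 168 0 -1; 0 0 8 -91 168 0 -1
```

View pics/g2.png

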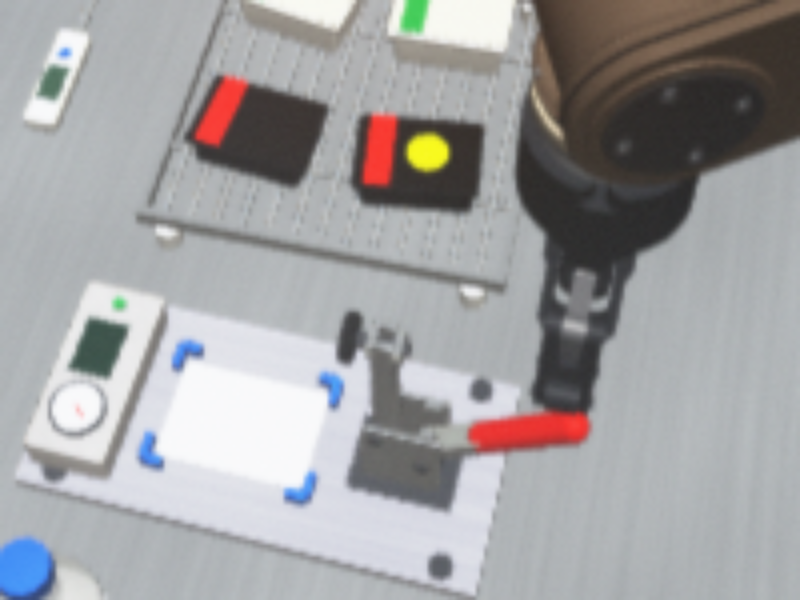

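The clamp arm now stands upright, with its pad at about (350,340), and the nest is clear. Next is the sample.

send_rows(
  rows="0 0 -1.5 -20 -29.5 12.5 1; 0 0 -2.5 -40 -59 25.5 1; 0 0 -4 -60 -88.5 38 1; 0 0 -5.5 -79.5 -118 50.5 1; 0 0 -6.5 -99.5 -147.5 63.5 1; 0 0 -8 -119.5 -177 76 1; 0 0 -8 -119.5 -177 76 1; 0 0 -8 -119.5 -177 76 1",
)

```text
time: 6.85
eef_pos: [0.4969, 0.0969, 0.1501]
tcp_rot: [-0.062, 0.998, 0.0, -0.001]
contact_force: [-0.1, 0.2, -0.3]
opening: 1.002
finger_force: 0.0
```

```bash
python3 - <<'E'
from h import *
s=ctrl.get_state(); print(s['eef_pos'].round(4),s['tcp_rot'].round(3),2*np.degrees(np.arctan2(s['tcp_rot'][1],s['tcp_rot'][0]))-180)
p=snap('side'); a=p['color'][180:290,270:400]; cv2.imwrite('pics/g3.png',cv2.cvtColor(cv2.resize(a,None,fx=4,fy=4),cv2.COLOR_RGB2BGR))
E
```

```text
[0.4969 0.0969 0.1501] [-0.062  0.998  0.    -0.001] 7.140028439914772
```

View pics/g3.png

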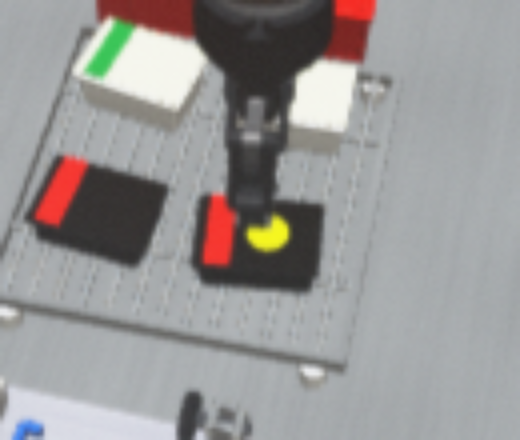

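The gripper is centred over the sample, which is at about (258,240) in the crop. I'll descend and grip.

send_rows(
  rows="0 0 0 0 0 28.5 1; 0 0 0 0 0 57.5 1; 0 0 0 0 0 86 1; 0 0 0 0 0 86 1; 0 0 0 0 0 86 -1; 0 0 0 0 0 86 -1; 0 0 0 0 0 86 -1; 0 0 0 0 0 86 -1",
  grip_force=40,
)

```text
time: 7.9
eef_pos: [0.4991, 0.0969, 0.0669]
tcp_rot: [-0.063, 0.998, 0.0, 0.002]
contact_force: [-0.2, 1.0, 5.8]
opening: 0.647
finger_force: 43.2
```

send_rows(
  rows="0 0 0 0 0 0 -1; 0 0 0 0 0 -10 -1; 0 0 0 0 0 -20 -1; 0 0 0 0 0 -48.5 -1; 0 0 0 0 0 -77.5 -1; 0 0 0 0 0 -106 -1",
)

```text
time: 8.65
eef_pos: [0.4973, 0.0967, 0.172]
tcp_rot: [-0.063, 0.998, -0.0, -0.0]
contact_force: [0.7, 0.6, -0.4]
opening: 0.645
finger_force: 42.8
```

send_rows(
  rows="0 0 1.5 -15 28 0 -1; 0 0 2.5 -30.5 56 0 -1; 0 0 4 -45.5 84 0 -1; 0 0 5.5 -61 112 0 -1; 0 0 6.5 -76 140 0 -1; 0 0 8 -89 168 0 -1; 0 0 8 -89 168 0 -1; 0 0 8 -89 168 0 -1",
)

```text
time: 9.65
eef_pos: [0.5645, 0.2741, 0.1706]
tcp_rot: [0.007, 1.0, -0.0, -0.0]
contact_force: [0.1, 0.3, -1.7]
opening: 0.642
finger_force: 42.9
```

```bash
python3 - <<'E'
from h import *
s=ctrl.get_state(); print(s['eef_pos'].round(4),2*np.degrees(np.arctan2(s['tcp_rot'][1],s['tcp_rot'][0]))-180)
p=snap('side'); a=p['color'][190:340,230:380].copy(); a=cv2.resize(a,None,fx=4,fy=4)
x,y,z=s['eef_pos']
for dz in(-.037,-.001):
  for sx in(-1,1):
    for sy in(-1,1):
      u=(w2p(p,(x-.0025+sx*.04,y+sy*.028,z+dz))-[230,190])*4; cv2.circle(a,tuple(int(v) for v in u),3,(255,0,255),-1)
cv2.imwrite('pics/g4.png',cv2.cvtColor(a,cv2.COLOR_RGB2BGR))
E
```

```text
[0.5645 0.2741 0.1706] -0.8009401075220808
```

View pics/g4.png

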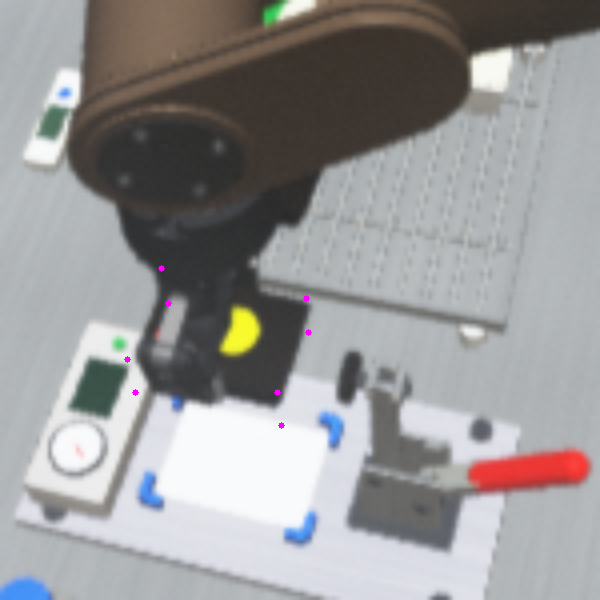

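The pack hangs level over the nest and its corners match the prediction. Now I'll lower it.

send_rows(
  rows="0 0 0 0 0 30 -1; 0 0 0 0 0 60 -1; 0 0 0 0 0 85 -1; 0 0 0 0 0 103 -1; 0 0 0 0 0 112 -1; 0 0 0 0 0 117 -1; 0 0 0 0 0 119 -1; 0 0 0 0 0 119 -1",
)

```text
time: 10.7
eef_pos: [0.5654, 0.2747, 0.0525]
tcp_rot: [0.007, 1.0, 0.0, 0.001]
contact_force: [0.3, -0.1, -1.0]
opening: 0.641
finger_force: 42.9
```

send_rows(
  rows="0 0 0 0 0 1 -1; 0 0 0 0 0 2 -1; 0 0 0 0 0 2 -1",
)

```text
time: 11.08
eef_pos: [0.5649, 0.2746, 0.0498]
tcp_rot: [0.007, 1.0, -0.0, -0.0]
contact_force: [0.7, 1.0, -1.7]
opening: 0.644
finger_force: 42.9
```

Nothing has touched yet, so I'll keep going in small steps until there is contact.

send_rows(
  rows="0 0 0 0 0 1 -1; 0 0 0 0 0 1 -1",
)

```text
time: 11.32
eef_pos: [0.565, 0.2746, 0.049]
tcp_rot: [0.007, 1.0, 0.0, 0.0]
contact_force: [0.3, -0.9, -0.0]
opening: 0.646
finger_force: 43.0
```

send_rows(
  rows="0 0 0 0 0 1 -1; 0 0 0 0 0 1 -1",
)

```text
time: 11.58
eef_pos: [0.565, 0.2746, 0.0489]
tcp_rot: [0.007, 1.0, -0.0, -0.0]
contact_force: [-2.0, -1.6, 5.1]
opening: 0.64
finger_force: 43.5
```

```bash
python3 - <<'E'
from h import *
p=snap('side'); a=p['color'][220:345,225:375].copy(); a=cv2.resize(a,None,fx=5,fy=4.8)
cv2.imwrite('pics/g5.png',cv2.cvtColor(a,cv2.COLOR_RGB2BGR))
s=ctrl.get_state();print(s['eef_pos'].round(4),s['contact_force'].round(1))
E
```

```text
[0.565  0.2746 0.0489] [-3.7 -1.8  5.7]
```

Contact came at TCP z = 0.049, as predicted, so I'll release and lift straight up.

send_rows(
  rows="0 0 0 0 0 0 0.7; 0 0 0 0 0 0 0.7; 0 0 0 0 0 0 0.7; 0 0 0 0 0 -30 0.7; 0 0 0 0 0 -75 0.7; 0 0 0 0 0 -125 1; 0 0 0 0 0 -180 1; 0 0 0 0 0 -180 1",
)

```text
time: 12.62
eef_pos: [0.568, 0.2755, 0.235]
tcp_rot: [0.007, 1.0, 0.002, 0.006]
contact_force: [-0.0, -0.2, 0.3]
opening: 1.0
finger_force: 0.0
```

```bash
python3 - <<'E'
from pl import *
# over nest (565,274,~229,-1) -> behind clamp handle at q=.95 (381,276)
c=(565,275,227,-1)
c=call(c,[(381,276,227,-1,1,5),(381,276,97.5,-1,1,3)])
c=call(c,[(381,276,97.5,-1,-1,4)])
arc=lambda q,d=0:(562-112-85*np.sin(q),276,45+85*np.cos(q)+3,-1)
c=call(c,[(*arc(q),-1,1) for q in np.linspace(.95,0.38,8)[1:]])
c=call(c,[(*arc(q),-1,1) for q in np.linspace(.38,-.03,8)[1:]])
E
```

```text
0 0 0 37 -0.5 0 1; 0 0 0 73.5 -1 0 1; 0 0 0 110.5 -1.5 0 1; 0 0 0 147 -2 0 1; 0 0 0 184 -2 0 1; 0 0 0 184 -2 43 1; 0 0 0 184 -2 86.5 1; 0 0 0 184 -2 129.5 1 
0 0 0 0 0 0 -1; 0 0 0 0 0 0 -1; 0 0 0 0 0 0 -1; 0 0 0 0 0 0 -1 
0 0 0 -4 0 -5.5 -1; 0 0 0 -9 0 -10.5 -1; 0 0 0 -14 0 -15 -1; 0 0 0 -19.5 0.5 -19.5 -1; 0 0 0 -25 0.5 -23.5 -1; 0 0 0 -31 0.5 -26.5 -1; 0 0 0 -37.5 0.5 -29.5 -1 
0 0 0 -4.5 0 -1.5 -1; 0 0 0 -9.5 0 -3 -1; 0 0 0 -14.5 0 -4.5 -1; 0 0 0 -19 0.5 -5 -1; 0 0 0 -24 0.5 -5.5 -1; 0 0 0 -29 0.5 -6 -1; 0 0 0 -34 0.5 -6 -1
```

send_rows(
  rows="0 0 0 37 -0.5 0 1; 0 0 0 73.5 -1 0 1; 0 0 0 110.5 -1.5 0 1; 0 0 0 147 -2 0 1; 0 0 0 184 -2 0 1; 0 0 0 184 -2 0 1; 0 0 0 184 -2 0 1",
)

```text
time: 13.5
eef_pos: [0.3812, 0.2752, 0.2275]
tcp_rot: [0.007, 1.0, -0.0, 0.0]
contact_force: [-0.4, -0.1, -0.1]
opening: 1.0
finger_force: 0.0
```

```bash
python3 - <<'E'
from fit import *
s=ctrl.get_state();print(s['eef_pos'].round(4),s['contact_force'].round(1))
P=[snap('top'),snap('side')]
a=P[1]['color'][220:345,225:375]; cv2.imwrite('pics/g6.png',cv2.cvtColor(cv2.resize(a,None,fx=4,fy=4),cv2.COLOR_RGB2BGR))
u,c=fit(P[:1],pack(.036),'black',(.562,.2745,.012,0),(26,30),0); print(u.round(4),c,np.degrees(u[-1]))
E
```

```text
[0.3812 0.2752 0.2275] [-0.4 -0.1 -0.1]
[ 0.5623  0.274  -0.0135] [np.float64(0.15271128480703466)] -0.7751039464910836
```

View pics/g6.png

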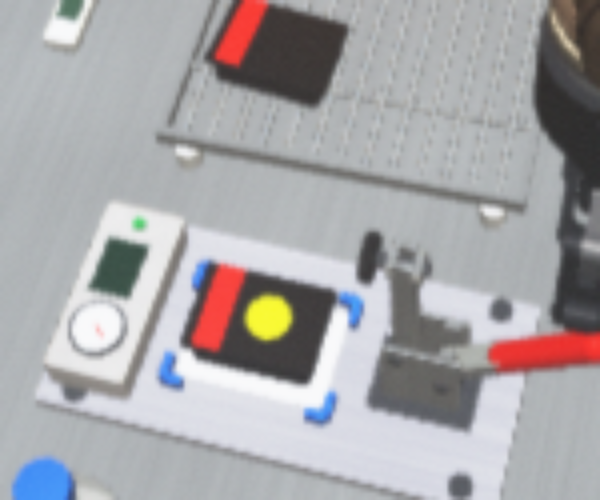

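The sample sits square between the blue locators, with a fitted error under 1 mm. Now I'll close the clamp.

send_rows(
  rows="0 0 0 0 0 43 1; 0 0 0 0 0 86.5 1; 0 0 0 0 0 129.5 1; 0 0 0 0 0 129.5 1; 0 0 0 0 0 129.5 -1; 0 0 0 0 0 129.5 -1; 0 0 0 0 0 129.5 -1; 0 0 0 0 0 129.5 -1",
  grip_force=40,
)

```text
time: 14.6
eef_pos: [0.3817, 0.2775, 0.0999]
tcp_rot: [0.009, 1.0, 0.004, 0.001]
contact_force: [-0.4, 5.7, 1.4]
opening: 0.199
finger_force: 38.9
```

send_rows(
  rows="0 0 0 0 0 0 -1; 0 0 0 -4 0 -5.5 -1; 0 0 0 -9 0 -10.5 -1; 0 0 0 -14 0 -15 -1; 0 0 0 -19.5 0.5 -19.5 -1; 0 0 0 -25 0.5 -23.5 -1; 0 0 0 -31 0.5 -26.5 -1; 0 0 0 -37.5 0.5 -29.5 -1",
)

```text
time: 15.6
eef_pos: [0.4146, 0.2769, 0.1261]
tcp_rot: [0.008, 1.0, 0.002, -0.005]
contact_force: [-5.7, 9.5, -4.6]
opening: 0.198
finger_force: 40.9
```

send_rows(
  rows="0 0 0 -4.5 0 -1.5 -1; 0 0 0 -9.5 0 -3 -1; 0 0 0 -14.5 0 -4.5 -1; 0 0 0 -19 0.5 -5 -1; 0 0 0 -24 0.5 -5.5 -1; 0 0 0 -29 0.5 -6 -1; 0 0 0 -31.5 0.5 -6 -1; 0 0 0 -31.5 0.5 -6 -1",
)

```text
time: 16.6
eef_pos: [0.4468, 0.2765, 0.1331]
tcp_rot: [0.008, 1.0, 0.001, -0.004]
contact_force: [-5.8, 5.8, 0.9]
opening: 0.198
finger_force: 42.3
```

send_rows(
  rows="0 0 0 -3 0 0 -1; 0 0 0 -3 0 0 -1",
)

```text
time: 16.85
eef_pos: [0.4499, 0.2765, 0.1331]
tcp_rot: [0.008, 1.0, 0.001, -0.004]
contact_force: [-5.8, 5.9, 0.4]
opening: 0.195
finger_force: 42.5
```

send_rows(
  rows="0 0 0 -3 0 0 -1; 0 0 0 -3 0 0 -1; 0 0 0 -3 0 0 -1",
)

```text
time: 17.23
eef_pos: [0.4531, 0.2764, 0.1331]
tcp_rot: [0.008, 1.0, 0.001, -0.004]
contact_force: [-4.1, 6.0, -0.9]
opening: 0.196
finger_force: 42.9
```

```bash
python3 - <<'E'
from h import *
s=ctrl.get_state();print(s['eef_pos'].round(4),s['contact_force'].round(1))
p=snap('side'); a=p['color'][220:345,225:375]; cv2.imwrite('pics/g7.png',cv2.cvtColor(cv2.resize(a,None,fx=4,fy=4),cv2.COLOR_RGB2BGR))
E
```

```text
[0.4531 0.2764 0.1331] [-4.1  6.  -0.9]
```

send_rows(
  rows="0 0 0 -2.5 0 0 -1; 0 0 0 -2.5 0 0 -1; 0 0 0 -2.5 0 0 -1",
)

```text
time: 17.65
eef_pos: [0.4553, 0.2764, 0.1329]
tcp_rot: [0.008, 1.0, 0.001, -0.004]
contact_force: [-6.0, 6.1, 0.0]
opening: 0.199
finger_force: 43.1
```

```bash
python3 - <<'E'
from h import *
s=ctrl.get_state();print(s['eef_pos'].round(4),s['contact_force'].round(1),s['wrist_torque'].round(2))
p=snap('side'); a=p['color'][220:345,225:375]; cv2.imwrite('pics/g7.png',cv2.cvtColor(cv2.resize(a,None,fx=4,fy=4),cv2.COLOR_RGB2BGR))
E
```

```text
[0.4553 0.2764 0.1329] [-6.   6.1  0. ] [ 0.69  1.23 -0.23]
```

View pics/g7.png

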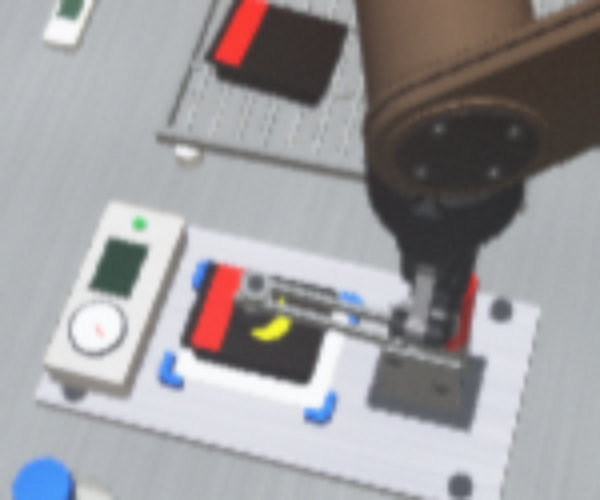

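The red handle shows at about (465,310), lagging behind the fingers. I'll release, lift and measure q.

send_rows(
  rows="0 0 0 0 0 0 1; 0 0 0 0 0 0 1; 0 0 0 0 0 0 1; 0 0 0 0 0 -40 1; 0 0 0 0 0 -90 1; 0 0 0 0 -60 -110 1; 0 0 0 0 -110 -110 1; 0 0 0 0 -110 -110 1",
)

```text
time: 18.7
eef_pos: [0.4573, 0.1625, 0.2446]
tcp_rot: [0.01, 1.0, -0.0, 0.001]
contact_force: [-0.4, -0.2, -0.5]
opening: 1.001
finger_force: 0.0
```

```bash
cat > q.py <<'E'
from h import *
def red(p):
    c=cv2.cvtColor(p['color'],cv2.COLOR_RGB2HSV).astype(int)
    m=(((c[...,0]<8)|(c[...,0]>172))&(c[...,1]>130))
    roi=np.zeros(m.shape,np.uint8); cv2.circle(roi,tuple(int(v) for v in w2p(p,(.44,.276,.115))),30,1,-1)
    return (m&(roi>0))
def qfit(p):
    m=red(p).astype(np.uint8); out=[]
    for q in np.arange(-.1,1,.02):
        im=np.zeros_like(m); pts=[]
        for r in(.055,.109):
            for a in np.linspace(0,6.28,12):
                e=.009*np.cos(a); f=.009*np.sin(a)
                pts.append(w2p(p,(.45-r*np.sin(q)+e*np.cos(q),.276+f,.045+r*np.cos(q)+e*np.sin(q))))
        cv2.fillConvexPoly(im,cv2.convexHull(np.float32(pts)*16).astype(np.int32),1,shift=4)
        out.append(((im&m).sum()/(im|m).sum(),q))
    print('q',[(round(a,2),round(b,2)) for a,b in sorted(out)[::-1][:3]],m.sum())
E
python3 - <<'E'
from q import *
s=ctrl.get_state();print(s['eef_pos'].round(4),s['contact_force'].round(1))
p=snap('side'); qfit(p); qfit(snap('top'))
a=p['color'][220:345,225:375]; cv2.imwrite('pics/g8.png',cv2.cvtColor(cv2.resize(a,None,fx=4,fy=4),cv2.COLOR_RGB2BGR))
E
```

```text
[0.4573 0.1625 0.2446] [-0.4 -0.2 -0.5]
q [(np.float64(0.66), np.float64(0.06)), (np.float64(0.65), np.float64(0.08)), (np.float64(0.62), np.float64(0.04))] 128
q [(np.float64(0.09), np.float64(0.08)), (np.float64(0.08), np.float64(0.1)), (np.float64(0.07), np.float64(0.14))] 13
```

View pics/g8.png

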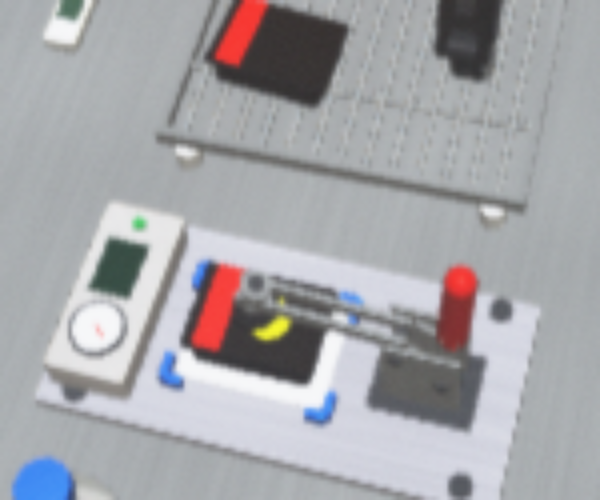

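The handle reads q≈0.06, so it isn't quite closed. I'll push it home from behind with the fingers shut.

send_rows(
  rows="0 0 0 28 56 0 -1; 0 0 0 57 111 0 -1; 0 0 0 57 111 0 -1; 0 0 0 57 111 40 -1; 0 0 0 57 111 80 -1; 0 0 0 57 111 118 -1; 0 0 0 57 111 118 -1",
)

```text
time: 19.68
eef_pos: [0.3992, 0.276, 0.1225]
tcp_rot: [0.007, 1.0, -0.002, -0.004]
contact_force: [0.3, 0.1, -0.6]
opening: -0.002
finger_force: 0.0
```

send_rows(
  rows="0 0 0 -10 0 0 -1; 0 0 0 -18 0 0 -1; 0 0 0 -22 0 0 -1; 0 0 0 -26 0 0 -1; 0 0 0 -28 0 0 -1; 0 0 0 -28 0 0 -1",
)

```text
time: 20.42
eef_pos: [0.4294, 0.2765, 0.1258]
tcp_rot: [0.007, 1.0, -0.0, -0.0]
contact_force: [-1.5, 0.4, -0.6]
opening: -0.002
finger_force: 0.0
```

send_rows(
  rows="0 0 0 -2 0 0 -1; 0 0 0 -3 0 0 -1; 0 0 0 -3 0 0 -1",
)

```text
time: 20.8
eef_pos: [0.4315, 0.2765, 0.1256]
tcp_rot: [0.007, 1.0, -0.0, -0.001]
contact_force: [-5.7, 0.1, 1.8]
opening: 0.0
finger_force: 0.0
```

send_rows(
  rows="0 0 0 -2 0 0 -1; 0 0 0 -3 0 0 -1; 0 0 0 -3 0 0 -1",
)

```text
time: 21.18
eef_pos: [0.4314, 0.2763, 0.1243]
tcp_rot: [0.007, 1.0, -0.001, -0.005]
contact_force: [-11.0, 0.1, 2.1]
opening: -0.002
finger_force: 0.0
```

```bash
python3 - <<'E'
from q import *
s=ctrl.get_state();print(s['eef_pos'].round(4),s['contact_force'].round(1))
p=snap('side'); qfit(p)
E
```

```text
[0.4314 0.2763 0.1243] [-11.    0.1   2.1]
q [(np.float64(0.38), np.float64(-0.02)), (np.float64(0.37), np.float64(-0.04)), (np.float64(0.37), np.float64(0.02))] 64
```

send_rows(
  rows="0 0 0 -3 0 0 -1; 0 0 0 -6 0 0 -1; 0 0 0 -6 0 0 -1",
)

```text
time: 21.6
eef_pos: [0.4311, 0.2762, 0.1201]
tcp_rot: [0.007, 1.0, -0.002, -0.014]
contact_force: [-21.1, 5.8, -3.9]
opening: 0.002
finger_force: 0.0
```

send_rows(
  rows="0 0 0 15 0 0 -1; 0 0 0 40 0 0 -1; 0 0 0 40 0 -40 -1; 0 0 0 40 0 -95 -1; 0 0 0 20 -60 -110 1; 0 0 0 0 -120 -110 1; 0 0 0 0 -120 -110 1",
)

```text
time: 22.48
eef_pos: [0.4417, 0.153, 0.2373]
tcp_rot: [0.01, 1.0, -0.0, 0.002]
contact_force: [-0.5, 1.0, -0.7]
opening: 0.637
finger_force: 0.0
```

```bash
python3 - <<'E'
from q import *
import fit
s=ctrl.get_state();print(s['eef_pos'].round(4),s['contact_force'].round(1))
p=snap('side'); qfit(p); t=snap('top'); qfit(t)
a=p['color'][220:345,225:375]; b=t['color'][150:275,200:350]; cv2.imwrite('pics/g9.png',cv2.cvtColor(cv2.resize(np.hstack([a,b]),None,fx=2.6,fy=2.6,interpolation=cv2.INTER_CUBIC),cv2.COLOR_RGB2BGR))
E
```

```text
[0.4417 0.153  0.2373] [-0.5  1.  -0.7]
q [(np.float64(0.67), np.float64(0.02)), (np.float64(0.66), np.float64(0.0)), (np.float64(0.66), np.float64(0.04))] 136
q [(np.float64(0.02), np.float64(0.6)), (np.float64(0.02), np.float64(0.64)), (np.float64(0.02), np.float64(0.62))] 10
```

View pics/g9.png

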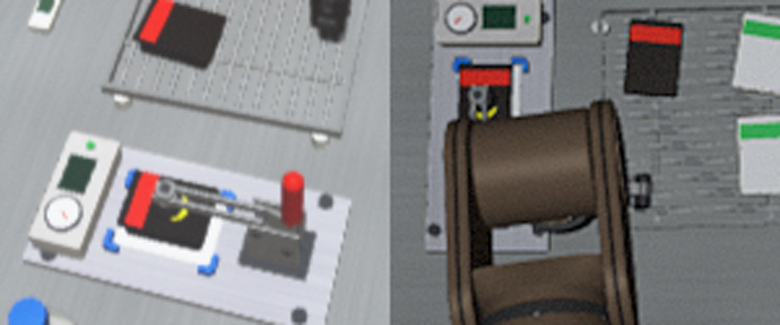

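The clamp is fully closed: it holds against its stop at 21 N, with the handle upright at (292,200) and the sample still square. Next is the black pack.

```bash
python3 - <<'E'
from pl import *
c=(441,155,237,-1)
c=call(c,[(604,97,150,-6,1,5),(604,97,150,-6,1,2)])
c=call(c,[(604,97,170,-6,-1,1),(566,-171,170,3.2,-1,7)])
E
```

```text
0 0 1 -33 -11 17.5 1; 0 0 2 -65.5 -22 35 1; 0 0 3 -98.5 -33 52 1; 0 0 4 -131 -44 69.5 1; 0 0 5 -164 -55 87 1; 0 0 5 -164 -55 87 1; 0 0 5 -164 -55 87 1 
0 0 0 0 0 -20 -1; 0 0 -1.5 1.5 -38.5 -20 -1; 0 0 -2.5 3 -77.5 -20 -1; 0 0 -4 4 -116 -20 -1; 0 0 -5.5 5.5 -154.5 -20 -1; 0 0 -6.5 7 -193 -20 -1; 0 0 -8 8.5 -232 -20 -1; 0 0 -9 10 -270.5 -20 -1
```

send_rows(
  rows="0 0 1 -32 -12 17.5 1; 0 0 2 -64.5 -25 35 1; 0 0 3 -96.5 -37 52 1; 0 0 4 -129 -49 69.5 1; 0 0 5 -162 -55 87 1; 0 0 5 -162 -55 87 1; 0 0 5 -162 -55 87 1",
)

```text
time: 23.45
eef_pos: [0.6004, 0.1003, 0.1487]
tcp_rot: [0.05, 0.999, 0.0, -0.0]
contact_force: [0.1, 0.8, 0.3]
opening: 0.997
finger_force: 0.0
```

send_rows(
  rows="0 0 0 -3 -3 0 1; 0 0 0 -3 -3 30 1; 0 0 0 -3 -3 58 1; 0 0 0 -3 -3 84 1; 0 0 0 -3 -3 84 -1; 0 0 0 -3 -3 84 -1; 0 0 0 -3 -3 84 -1; 0 0 0 -3 -3 84 -1",
)

```text
time: 24.45
eef_pos: [0.6045, 0.0958, 0.0664]
tcp_rot: [0.051, 0.999, 0.0, 0.001]
contact_force: [-2.0, -0.1, 3.5]
opening: 0.642
finger_force: 42.8
```

send_rows(
  rows="0 0 0 0 0 0 -1; 0 0 0 0 0 0 -1; 0 0 0 0 0 -10 -1; 0 0 0 0 0 -20 -1; 0 0 0 0 0 -48.5 -1; 0 0 0 0 0 -77.5 -1; 0 0 0 0 0 -106 -1; 0 0 0 0 0 -106 -1",
)

```text
time: 25.45
eef_pos: [0.6054, 0.0957, 0.1742]
tcp_rot: [0.051, 0.999, 0.0, 0.003]
contact_force: [0.9, 0.8, -1.2]
opening: 0.643
finger_force: 42.8
```

send_rows(
  rows="0 0 -1.5 1.5 -38.5 0 -1; 0 0 -2.5 3 -77 0 -1; 0 0 -4 4.5 -116 0 -1; 0 0 -5.5 6 -154.5 0 -1; 0 0 -6.5 7.5 -193 0 -1; 0 0 -8 9.5 -232 0 -1; 0 0 -9 11 -269.5 0 -1; 0 0 -9 11 -269.5 0 -1",
)

```text
time: 26.45
eef_pos: [0.5641, -0.1732, 0.169]
tcp_rot: [-0.026, 1.0, 0.0, -0.001]
contact_force: [0.7, -0.4, -2.4]
opening: 0.646
finger_force: 43.0
```

send_rows(
  rows="0 0 0 0 0 0 -1; 0 0 0 0 0 40 -1; 0 0 0 0 0 80 -1; 0 0 0 0 0 110 -1; 0 0 0 0 0 122 -1; 0 0 0 0 0 127 -1; 0 0 0 0 0 127 -1; 0 0 0 0 0 127 -1",
)

```text
time: 27.45
eef_pos: [0.5663, -0.1717, 0.0453]
tcp_rot: [-0.028, 1.0, -0.001, 0.001]
contact_force: [-0.1, 0.2, -2.2]
opening: 0.643
finger_force: 43.0
```

send_rows(
  rows="0 0 0 0 0 1 -1; 0 0 0 0 0 2 -1; 0 0 0 0 0 3 -1; 0 0 0 0 0 3 -1",
)

```text
time: 27.95
eef_pos: [0.5652, -0.1712, 0.0407]
tcp_rot: [-0.028, 1.0, 0.0, -0.0]
contact_force: [-0.3, 0.2, -2.2]
opening: 0.645
finger_force: 43.0
```

send_rows(
  rows="0 0 0 0 0 1 -1; 0 0 0 0 0 1 -1",
)

```text
time: 28.2
eef_pos: [0.5653, -0.1713, 0.0404]
tcp_rot: [-0.028, 1.0, 0.0, -0.0]
contact_force: [-3.0, 0.4, 3.6]
opening: 0.643
finger_force: 43.5
```

send_rows(
  rows="0 0 0 0 0 1 -1; 0 0 0 0 0 1 -1",
)

```text
time: 28.45
eef_pos: [0.5654, -0.1713, 0.0404]
tcp_rot: [-0.028, 1.0, 0.0, -0.001]
contact_force: [-4.5, 2.0, 9.4]
opening: 0.643
finger_force: 44.0
```

On the floor. I'll release it.

send_rows(
  rows="0 0 0 0 0 0 0.55; 0 0 0 0 0 0 0.55; 0 0 0 0 0 0 0.55; 0 0 0 0 0 -30 0.55; 0 0 0 0 0 -75 0.55; 0 0 0 0 0 -125 1; 0 0 0 0 0 -125 1; 0 0 0 0 0 -125 1",
)

```text
time: 29.45
eef_pos: [0.565, -0.1711, 0.1633]
tcp_rot: [-0.028, 1.0, 0.0, -0.0]
contact_force: [-0.6, -0.9, -0.2]
opening: 1.0
finger_force: 0.0
```

```bash
python3 - <<'E'
from pl import *
from h import *
s=ctrl.get_state();print(s['eef_pos'].round(4))
c=(565,-171,163,3.2)
c=call(c,[(605,-19,163,-10,1,4),(605,-19,163,-10,1,2)])
p=snap('side','g10.png')
for r in ctrl.look_for(p,'black_pack'): print(r['p'],c2w(p,r['position']).round(3))
E
```

```text
[ 0.565  -0.1711  0.1633]
0 0 3.5 -12 37.5 0 1; 0 0 6.5 -24 75 0 1; 0 0 10 -36.5 112 0 1; 0 0 13 -48.5 149.5 0 1; 0 0 13 -48.5 149.5 0 1; 0 0 13 -48.5 149.5 0 1 
0.81 [ 0.56  -0.158  0.04 ]
```

send_rows(
  rows="0 0 3.5 -12 37.5 0 1; 0 0 6.5 -24 75 0 1; 0 0 10 -36.5 112 0 1; 0 0 13 -48.5 149.5 0 1; 0 0 13 -48.5 149.5 0 1; 0 0 13 -48.5 149.5 0 1",
)

```text
time: 30.3
eef_pos: [0.6047, -0.0195, 0.1623]
tcp_rot: [0.085, 0.996, -0.0, -0.001]
contact_force: [0.0, -0.8, 0.6]
opening: 1.005
finger_force: 0.0
```

```bash
python3 - <<'E'
from h import *
s=ctrl.get_state(); print(s['eef_pos'].round(4),s['tcp_rot'].round(3),2*np.degrees(np.arctan2(s['tcp_rot'][1],s['tcp_rot'][0]))-180)
p=snap('side'); a=p['color'][110:235,260:410]; cv2.imwrite('pics/g11.png',cv2.cvtColor(cv2.resize(a,None,fx=4,fy=4),cv2.COLOR_RGB2BGR))
E
```

```text
[ 0.6047 -0.0195  0.1623] [ 0.085  0.996 -0.    -0.001] -9.782977140787551
```

View pics/g11.png

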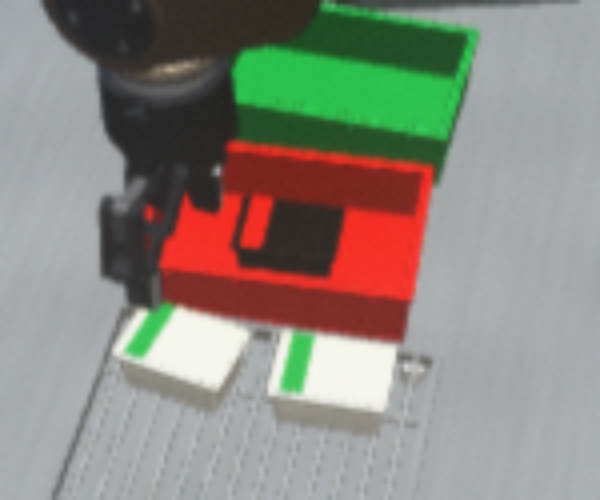

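The black pack lies flat in the red crate at about (290,235) in the crop. I'll grip the far white pack.

send_rows(
  rows="0 0 0 0 1 30 1; 0 0 0 0 1 60 1; 0 0 0 0 1 92 1; 0 0 0 0 1 92 1; 0 0 0 0 1 92 -1; 0 0 0 0 1 92 -1; 0 0 0 0 1 92 -1; 0 0 0 0 1 92 -1",
)

```text
time: 31.35
eef_pos: [0.6072, -0.0189, 0.0741]
tcp_rot: [0.086, 0.996, -0.0, 0.002]
contact_force: [-1.0, -1.1, 6.5]
opening: 0.646
finger_force: 43.6
```

send_rows(
  rows="0 0 0 0 0 0 -1; 0 0 0 0 0 0 -1; 0 0 0 0 0 -10 -1; 0 0 0 0 0 -20 -1; 0 0 0 0 0 -48.5 -1; 0 0 0 0 0 -77.5 -1; 0 0 0 0 0 -106 -1; 0 0 0 0 0 -106 -1",
)

```text
time: 32.35
eef_pos: [0.6072, -0.0185, 0.181]
tcp_rot: [0.086, 0.996, -0.0, 0.003]
contact_force: [-0.0, 0.1, -0.5]
opening: 0.643
finger_force: 42.9
```

```bash
python3 - <<'E'
from pl import *
from h import *
s=ctrl.get_state(); print(s['eef_pos'].round(4))
def g(a): t=np.radians(-2.5); return 563+a*np.cos(t),-350+a*np.sin(t)
c=(605,-18.5,177,-10)
c=call(c,[(*g(45),177,-2.5,-1,8)],60)
print(c)
c=call((*g(45),180,-2.5),[(500,-17.5,160,1.5,1,7)],60)
c=call((499.5,-17.5,177,1.5),[(*g(-43),177,-2.5,-1,8)],60); print(c)
E
```

```text
[ 0.6072 -0.0185  0.181 ]
0 0 -1 -7.5 -41 0 -1; 0 0 -2 -15 -82 0 -1; 0 0 -3 -23 -123 0 -1; 0 0 -4 -30.5 -164 0 -1; 0 0 -4.5 -38 -205 0 -1; 0 0 -5.5 -45.5 -246 0 -1; 0 0 -6.5 -53 -287 0 -1; 0 0 -7.5 -61 -328 0 -1 
[ 607.95716997 -351.96287243  177.           -2.5       ]
0 0 -0.5 17.5 47 3 1; 0 0 -1 35 94 5.5 1; 0 0 -1.5 52.5 141 8.5 1; 0 0 -2.5 70 188 11.5 1; 0 0 -3 87.5 235.5 14.5 1; 0 0 -3.5 105 282.5 17 1; 0 0 -4 122.5 329.5 20 1 
0 0 0.5 -1.5 -41.5 0 -1; 0 0 1 -3 -83 0 -1; 0 0 1.5 -4.5 -124 0 -1; 0 0 2 -6 -165.5 0 -1; 0 0 2.5 -7.5 -207 0 -1; 0 0 3 -9 -248.5 0 -1; 0 0 3.5 -10.5 -289.5 0 -1; 0 0 4 -12 -331 0 -1 
[ 520.04092647 -348.12436634  177.           -2.5       ]
```

send_rows(
  rows="0 0 -1 -7.5 -41 0 -1; 0 0 -2 -15 -82 0 -1; 0 0 -3 -23 -123 0 -1; 0 0 -4 -30.5 -164 0 -1; 0 0 -4.5 -38 -205 0 -1; 0 0 -5.5 -45.5 -246 0 -1; 0 0 -6.5 -53 -287 0 -1; 0 0 -7.5 -61 -328 0 -1",
)

```text
time: 33.35
eef_pos: [0.6088, -0.3526, 0.1753]
tcp_rot: [0.02, 1.0, 0.001, -0.001]
contact_force: [0.2, 0.5, -0.9]
opening: 0.646
finger_force: 42.9
```

send_rows(
  rows="0 0 0 0 0 0 -1; 0 0 0 0 0 0 -1; 0 0 0 0 0 40 -1; 0 0 0 0 0 80 -1; 0 0 0 0 0 110 -1; 0 0 0 0 0 122 -1; 0 0 0 0 0 127 -1; 0 0 0 0 0 127 -1",
)

```text
time: 34.35
eef_pos: [0.6105, -0.352, 0.052]
tcp_rot: [0.02, 1.0, -0.0, 0.001]
contact_force: [0.5, 0.1, -0.7]
opening: 0.641
finger_force: 42.9
```

send_rows(
  rows="0 0 0 0 0 0 -1; 0 0 0 0 0 0 -1",
)

```text
time: 34.6
eef_pos: [0.6103, -0.3524, 0.0521]
tcp_rot: [0.02, 1.0, -0.001, 0.001]
contact_force: [-0.8, -1.2, -0.5]
opening: 0.646
finger_force: 42.9
```

send_rows(
  rows="0 0 0 0 0 1 -1; 0 0 0 0 0 2 -1; 0 0 0 0 0 3 -1; 0 0 0 0 0 3 -1",
)

```text
time: 35.1
eef_pos: [0.6098, -0.352, 0.0482]
tcp_rot: [0.02, 1.0, -0.0, -0.0]
contact_force: [-2.2, 0.5, 2.1]
opening: 0.643
finger_force: 43.2
```

send_rows(
  rows="0 0 0 0 0 1 -1; 0 0 0 0 0 1 -1",
)

```text
time: 35.35
eef_pos: [0.6098, -0.352, 0.0482]
tcp_rot: [0.02, 1.0, 0.0, -0.0]
contact_force: [-2.7, 1.8, 7.1]
opening: 0.642
finger_force: 43.6
```

send_rows(
  rows="0 0 0 0 0 1 -1; 0 0 0 0 0 1 -1",
)

```text
time: 35.6
eef_pos: [0.6098, -0.352, 0.0481]
tcp_rot: [0.02, 1.0, 0.0, -0.001]
contact_force: [-5.7, 3.7, 9.7]
opening: 0.642
finger_force: 43.9
```

send_rows(
  rows="0 0 0 0 0 0 0.55; 0 0 0 0 0 0 0.55; 0 0 0 0 0 0 0.55; 0 0 0 0 0 -30 0.55; 0 0 0 0 0 -75 0.55; 0 0 0 0 0 -125 1; 0 0 0 0 0 -125 1",
)

```text
time: 36.48
eef_pos: [0.6125, -0.3539, 0.1776]
tcp_rot: [0.02, 1.0, -0.004, 0.005]
contact_force: [-0.2, 0.5, 0.5]
opening: 0.999
finger_force: 0.0
```

send_rows(
  rows="0 0 -0.5 17.5 47 0 1; 0 0 -1 35 94 0 1; 0 0 -1.5 52.5 141 0 1; 0 0 -2.5 70 188 0 1; 0 0 -3 87.5 235.5 0 1; 0 0 -3.5 106 282.5 0 1; 0 0 -4 124.5 329.5 0 1; 0 0 -4 124.5 329.5 0 1",
)

```text
time: 37.48
eef_pos: [0.4967, -0.0149, 0.1692]
tcp_rot: [-0.017, 1.0, 0.001, -0.001]
contact_force: [-0.0, -0.8, -0.3]
opening: 1.0
finger_force: 0.0
```

send_rows(
  rows="0 0 0 0 0 0 1; 0 0 0 0 0 0 1",
)

```text
time: 37.72
eef_pos: [0.4991, -0.0187, 0.1706]
tcp_rot: [-0.014, 1.0, -0.0, -0.0]
contact_force: [0.4, -0.3, -0.0]
opening: 1.001
finger_force: 0.0
```

Right over the near white pack at (499, −18). I'll go down by 100 mm.

send_rows(
  rows="0 0 0 0 1 35 1; 0 0 0 0 1 70 1; 0 0 0 0 1 100 1; 0 0 0 0 1 100 1; 0 0 0 0 1 100 -1; 0 0 0 0 1 100 -1; 0 0 0 0 1 100 -1; 0 0 0 0 1 100 -1",
)

```text
time: 38.72
eef_pos: [0.5003, -0.0172, 0.0728]
tcp_rot: [-0.015, 1.0, -0.001, 0.002]
contact_force: [-0.4, -1.3, 5.1]
opening: 0.641
finger_force: 43.1
```

send_rows(
  rows="0 0 0 0 0 0 -1; 0 0 0 0 0 0 -1; 0 0 0 0 0 -10 -1; 0 0 0 0 0 -20 -1; 0 0 0 0 0 -48.5 -1; 0 0 0 0 0 -77.5 -1; 0 0 0 0 0 -106 -1; 0 0 0 0 0 -106 -1",
)

```text
time: 39.72
eef_pos: [0.5002, -0.0169, 0.1795]
tcp_rot: [-0.015, 1.0, -0.001, 0.003]
contact_force: [-0.6, -0.7, -0.9]
opening: 0.647
finger_force: 42.8
```

send_rows(
  rows="0 0 0.5 -1.5 -41.5 0 -1; 0 0 1 -3 -83 0 -1; 0 0 1.5 -4.5 -124 0 -1; 0 0 2 -6 -165.5 0 -1; 0 0 2.5 -7.5 -207 0 -1; 0 0 3 -9 -248.5 0 -1; 0 0 3.5 -10.5 -289.5 0 -1; 0 0 4 -11.5 -331.5 0 -1",
)

```text
time: 40.72
eef_pos: [0.519, -0.3481, 0.1744]
tcp_rot: [0.02, 1.0, 0.001, -0.001]
contact_force: [0.0, -0.6, -1.2]
opening: 0.647
finger_force: 42.9
```

send_rows(
  rows="0 0 0 0 0 0 -1; 0 0 0 0 0 0 -1; 0 0 0 0 0 40 -1; 0 0 0 0 0 80 -1; 0 0 0 0 0 110 -1; 0 0 0 0 0 122 -1; 0 0 0 0 0 126 -1; 0 0 0 0 0 126 -1",
)

```text
time: 41.72
eef_pos: [0.5206, -0.3479, 0.0519]
tcp_rot: [0.02, 1.0, -0.001, 0.001]
contact_force: [0.6, -0.4, -1.2]
opening: 0.646
finger_force: 43.0
```

send_rows(
  rows="0 0 0 0 0 0 -1; 0 0 0 0 0 0 -1",
)

```text
time: 41.98
eef_pos: [0.5204, -0.3482, 0.052]
tcp_rot: [0.02, 1.0, -0.001, 0.001]
contact_force: [0.8, -0.2, -0.4]
opening: 0.642
finger_force: 43.0
```

send_rows(
  rows="0 0 0 0 0 1 -1; 0 0 0 0 0 2 -1; 0 0 0 0 0 4 -1; 0 0 0 0 0 4 -1",
)

```text
time: 42.48
eef_pos: [0.5199, -0.3477, 0.0469]
tcp_rot: [0.02, 1.0, -0.0, -0.0]
contact_force: [-0.5, 0.3, 0.5]
opening: 0.645
finger_force: 43.1
```

send_rows(
  rows="0 0 0 0 0 1 -1; 0 0 0 0 0 1 -1",
)

```text
time: 42.72
eef_pos: [0.5199, -0.3478, 0.0469]
tcp_rot: [0.02, 1.0, 0.0, -0.0]
contact_force: [-2.7, 2.7, 5.2]
opening: 0.644
finger_force: 43.6
```

send_rows(
  rows="0 0 0 0 0 1 -1; 0 0 0 0 0 1 -1",
)

```text
time: 42.98
eef_pos: [0.5199, -0.3478, 0.0468]
tcp_rot: [0.02, 1.0, 0.0, -0.001]
contact_force: [-4.5, 3.8, 9.4]
opening: 0.644
finger_force: 44.1
```

On the floor. I'll release, rise, pull away towards the empty shelf and take the final pictures.

send_rows(
  rows="0 0 0 0 0 0 0.55; 0 0 0 0 0 0 0.55; 0 0 0 0 0 0 0.55; 0 0 0 0 0 -30 0.55; 0 0 0 0 0 -75 0.55; 0 0 0 0 0 -125 1; 0 0 0 0 0 -180 1; 0 0 0 0 0 -180 1",
)

```text
time: 43.98
eef_pos: [0.5223, -0.3498, 0.2318]
tcp_rot: [0.02, 1.0, -0.004, 0.005]
contact_force: [0.1, 0.2, -0.2]
opening: 1.001
finger_force: 0.0
```

send_rows(
  rows="0 0 0 0 45 0 1; 0 0 0 0 90 0 1; 0 0 0 0 135 0 1; 0 0 0 0 180 0 1; 0 0 0 0 225 0 1; 0 0 0 10 270 0 1; 0 0 0 20 310 0 1; 0 0 0 20 310 0 1",
)

```text
time: 44.98
eef_pos: [0.5112, -0.0347, 0.2232]
tcp_rot: [0.018, 1.0, 0.0, -0.001]
contact_force: [0.2, -0.2, 0.1]
opening: 0.998
finger_force: 0.0
```

```bash
python3 - <<'E'
from q import *
p=snap('side'); qfit(p); t=snap('top')
a=cv2.resize(t['color'][120:280,140:540],(800,320),interpolation=cv2.INTER_CUBIC)
b=cv2.resize(p['color'][90:380,180:480],(290,280)); d=np.zeros((280,800,3),np.uint8); d[:,:290]=b
e=cv2.resize(p['color'][90:230,290:420],(260,280)); d[:,300:560]=e; e=cv2.resize(p['color'][220:340,230:340],(230,250)); d[:250,565:795]=e
cv2.imwrite('pics/fin.png',cv2.cvtColor(np.vstack([a,d]),cv2.COLOR_RGB2BGR))
s=ctrl.get_state();print(s['eef_pos'].round(3),s['contact_force'].round(1))
E
```

```text
q [(np.float64(0.67), np.float64(0.02)), (np.float64(0.66), np.float64(0.0)), (np.float64(0.66), np.float64(0.04))] 136
[ 0.512 -0.037  0.224] [ 0.6  0.2 -0.8]
```

View pics/fin.png

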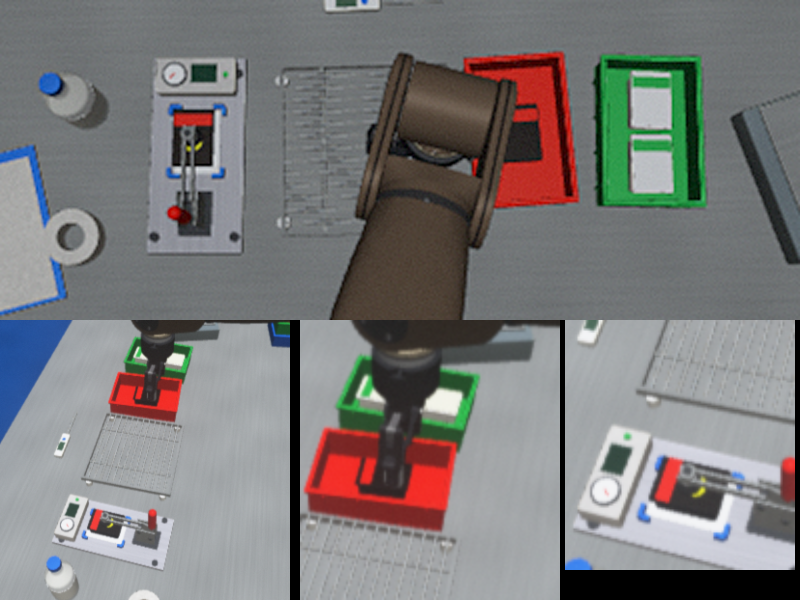

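The final picture shows the sample clamped in the nest at (190,145), the black pack in the red crate, both whites end to end in the green crate at (650,100) and (652,165), and the bottle where it was. The robot touches nothing.

```bash
python3 -c "
from plant import ctrl
print(ctrl.sign_off())"
```

```text
the job is handed in; nothing more can be done
None
```

The job is handed in, with no verdict returned: the sample is clamped in the tester nest, the other black pack is in the red crate, both white packs are in the green crate, the sanitiser bottle was left where it stood, and it took about 45 s of the 128 s allowed.

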